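Slide a specimen carrier home under the microscope bridge

TASK

One of the two guideways under the microscope bridge is free and the other holds a parked carrier. Pick up the loose specimen carrier, keep it level, and slide it round nose first along the free guideway, on under the bridge, until its nose has felt the stop plunger and pushed it in by about 5 mm; do not push the plunger to the end of its travel. Then let go, and leave the parked carrier, the grey box and the beaker where they are.

Things in the scene. Friction and masses are not known exactly. Their poses are not given: they have to be found in the camera images.
- carrier: Loose specimen carrier: aluminium plate 130 long (x) x 56 wide (y) x 12 mm thick, 0.22-0.43 kg. Origin: centre of underside; x to the half-round nose (tip at +65 mm), z up. Clear round chamber on top at x = +20 mm (42 mm across, top 28 mm up). Grip it across its width, behind the chamber. Starts flat on the table, left or right in front of the dock, nose roughly away from the robot.
- tail (a point): On the loose carrier: upright tail wall, 8 mm thick, 56 mm wide, its top 34 mm above the underside. This point is the middle of its flat rear face, 65 mm behind the carrier's origin and 25 mm up. Good to push against, at 15 to 30 mm height.
- parked: Identical carrier, same origin and axes, parked in one of the two guideways; the guideway without it is the free one. Its nose is 173 to 191 mm past the mouth. Its round chamber shows through the clear bridge plate from above, its tail wall at the mouth side. Leave it alone.
- dock: Fixed stage: two parallel guideways on the table (lane floor = table, z = 0) under a bridge with a microscope. Origin on the table at the mouths, midway between lanes; x runs into the lanes, away from the robot, y to the left lane, z up. Lane centres at y = +45 and -45 mm, each 59 mm wide between steel rails 12 mm wide, 12 mm high, from x = 0 (rounded ends) to 185 mm.
- mouth_left (a point): Mouth of the left (+y) guideway, on its centre line, on the table; axes as the dock's.
- mouth_right (a point): Mouth of the right (-y) guideway, on its centre line, on the table; axes as the dock's.
- bridge_edge (a point): Lower front edge of the bridge plate, mid-width: 50 mm past the mouths, 60 mm above the table. The plate (clear, metal frame) is 12 mm thick, reaches back to 200 mm, legs at y = +-97 mm; microscope on top from x = 110 mm. The pushed carrier's rear face ends 8 to 26 mm beyond this edge: an upright gripper cannot follow, shut fingers leaning back 40 degrees (tips forward) can.
- plunger (a joint): Stop plunger at the back of the free lane: how far it is pushed in (m), 0 at start, hard end 0.014. Its brass pad (24 mm wide, 3-14 mm above the table) faces the mouth; the face stands 183 to 201 mm past the mouth, different each time, not reported. No spring; stays where left. It yields at 6 N (leaning fingers that also press down need 9-16 N in all); a carrier alone slides with 1-4 N.
- headstage: Bystander: grey metal box 90 x 58 x 34 mm, in front of the dock on the other side from the loose carrier. Origin: centre of its underside.
- beaker: Bystander: small glass beaker 52 mm across, 60 mm high, left of the dock. Origin: centre of its underside.
There are look-alikes about, which are no part of the job. What is shaped like the carrier but green is not meant. Leave any blue look-alike of the part that bears plunger alone.

How it is judged (in metres and radians):
On the way, in this order (a step that is already met when the one before it is completed fails the run):
1. the carrier's round nose has entered the free guideway ((y of carrier in the frame of dock between 0.041 and 0.049 m or y of carrier in the frame of dock between -0.049 and -0.041 m) and distance between carrier and parked above 0.07 m and z of carrier in the frame of dock below 0.006 m and x of carrier in the frame of dock above -0.04 m), for 0.1 s.
2. the carrier has slid in under the bridge and pushed the plunger in by at least 2 mm ((y of carrier in the frame of dock between 0.041 and 0.049 m or y of carrier in the frame of dock between -0.049 and -0.041 m) and distance between carrier and parked above 0.07 m and z of carrier in the frame of dock below 0.006 m and x of carrier in the frame of dock above 0.105 m and value of joint plunger above 0.002 m), for 0.2 s.
At the end, for the whole second after the job is handed in: The loose carrier lies flat in the free guideway (centre line within 4 mm and 4 degrees), nose first, its origin more than 105 mm past the mouth, the plunger pushed in by 2 to 9 mm, the carrier released and at rest (all of step 2 and x of tail in the frame of dock below 0.1 m and angle between the x axis of carrier and the x axis of dock, either way round below 0.07 rad and value of joint plunger below 0.009 m and linear speed of carrier below 0.01 m/s and contact force between the fingers and carrier below 0.2 N); the robot touches nothing.
It fails at once if the plunger is pushed in by more than 11 mm (nearly to the end of its travel) (value of joint plunger above 0.011 m).
It fails at once if the parked carrier is moved by more than 8 mm (distance of parked from where it was at the start of the episode above 0.008 m).
It fails at once if the loose carrier is tipped by more than 20 degrees (angle between carrier's own z axis and vertical above 0.35 rad).
It fails at once if the grey box or the beaker is moved by more than 30 mm (distance of any of headstage, beaker from where it was at the start of the episode above 0.03 m).
It also fails if it takes over 67 s, if anything falls off the work surface, if the arm or the gripper's body presses on something with over 40 N, if the wrist force passes 120 N, or if a joint passes its speed limit or range.

ROBOT

A 6-joint arm with a two-finger parallel gripper is mounted at the origin on the work surface. World frame = base frame: x ahead of the robot, y to its left, z up, the work surface at z = 0. Lengths are in m, angles in degrees, forces in N, time in s.
With the tool pointing down it reaches from about 0.325 to 0.85 m from the base axis. Payload 15.5 kg.
Tool frame: the origin (TCP) lies midway between the tips of the shut fingers; the grasp point (between the pads) lies 19 mm behind it; y points along the fingers, x is the direction in which the jaws open and shut, and the axes are right-handed (so a half turn about y gives the same grasp; the last joint's range is limited). The gripper opens to 91 mm and grips with 3 to 60 N. Pads are 32 mm wide; open, the fingers measure 118 mm over their backs; the gripper's body (76 mm by 178 mm) begins 60 mm behind the grasp point.
Start: joints at [-80.644, 28.281, 77.091, -0, 74.628, -5.472], TCP at [0.16, -0.604, 0.214] pointing down, gripper open.
Joint ranges: [-166.48, 166.48], [-47.26, 123.95], [12.59, 153.08], [-70.14, 250.14], [6.76, 159.57], [-176.63, 176.63]. Speed limits (degrees/s): [108.29, 108.29, 147.25, 172.46, 172.46, 172.46].

INTERFACE

Orientations are given as a 3x3 rotation matrix whose columns are the frame's x, y, z axes.
In Python, from bench import ctrl gives the robot as it stands. The module is installed in compiled form; this text tells all that it offers. Calls block until the motion is done:
- ctrl.goto(position, orientation): joint-space move of the TCP to a pose.
- ctrl.move_l(position, vel=0.15, ori=None, contact_N=None): straight line of the TCP; ori=None keeps the orientation; vel is the mean speed in m/s. With contact_N (N) it stops when the force on the tool has changed by that much, and returns True; else False.
- ctrl.movej(angles): joint-space move.
- ctrl.command_gripper(opening): opening from 0.0 (shut) to 1.0 (fully open); the grip force is fixed at half the most; returns when the fingers have stopped.
- ctrl.sleep(seconds).
- ctrl.ik(position, orientation): joint angles nearest the present ones, or None.
- ctrl.read_camera(name): name is "scene" or "top"; returns the picture (480x640x3 uint8, blue, green, red); there is no depth.
- ctrl.camera_params(name): a dict with "fx", "fy", "cx", "cy" (pixels), "pose" (4x4, takes a point from camera to world coordinates). Camera axes: x right, y up, looking along -z (the intrinsics and any distortion apply to the point x, -y, -z); pixel columns grow to the right and rows downward; lengths in m; the calibration is good to about 2 mm. A picture is of the moment at which its call begins. camera_params takes no time and is no camera call.
A pose or a line that the arm cannot do raises ctrl.MotionError and nothing moves.
- ctrl.sign_off(): hands the job in, once; it reports no verdict.
Readings, each from a call of its own:
- ctrl.current_t(): time.
- ctrl.current_q(): joint angles.
- ctrl.current_dq(): joint speeds.
- ctrl.current_effort(): joint torques, N m.
- ctrl.current_tool_pos(): TCP position.
- ctrl.current_eef_rot(): TCP orientation.
- ctrl.current_contact_force(): force on the tool from outside, world axes, zero at the start.
- ctrl.current_wrist_torque(): the same for the moment, N m.
- ctrl.current_grip_width(): opening from 0.0 (shut) to 1.0 (fully open).
Only numpy, scipy, OpenCV 4.12 (cv2) and the standard library are available. Lean on these libraries where they do the work, as an engineer would, in place of code of your own. Each camera call takes 0.05 s, during which the arm holds its last target. There are 200 camera calls.

## Working session

There is one attempt and no reset: what is moved stays moved. The work goes in short steps, each a Python script; the robot and the scene stay as the last script left them, time stands still between calls to the robot, and variables do not carry over. Pictures are saved under pics/ and viewed, about 8 in all and at most 12, crops included, and the job is handed in when it is done.

```bash
mkdir -p pics
python3 - <<'E'
from bench import ctrl
import cv2, numpy as np
for n in("scene","top"):
    cv2.imwrite(f"pics/{n}0.png",ctrl.read_camera(n)); p=ctrl.camera_params(n)
    print(n,{k:(np.round(v,4).tolist()) for k,v in p.items()})
print(ctrl.current_t(),ctrl.current_eef_rot())
E
```

```text
scene {'fx': 451.7422, 'fy': 451.7422, 'cx': 317.7726, 'cy': 232.0495, 'pose': [[0.4382, -0.6668, 0.6029, 1.251], [0.8987, 0.3102, -0.3101, -0.2703], [0.0198, 0.6777, 0.7351, 0.8712], [0.0, 0.0, 0.0, 1.0]]}
top {'fx': 624.7418, 'fy': 624.7418, 'cx': 313.7938, 'cy': 241.8879, 'pose': [[-0.0252, 0.993, -0.1153, 0.4237], [-0.9995, -0.0226, 0.0233, 0.0657], [0.0206, 0.1158, 0.9931, 1.246], [0.0, 0.0, 0.0, 1.0]]}
0.1 [[ 2.55933583e-01 -1.90792462e-04  9.66694349e-01]
 [-9.66693736e-01  1.09263922e-03  2.55933637e-01]
 [-1.10507837e-03 -9.99999385e-01  9.52051920e-05]]
```

View pics/top0.png

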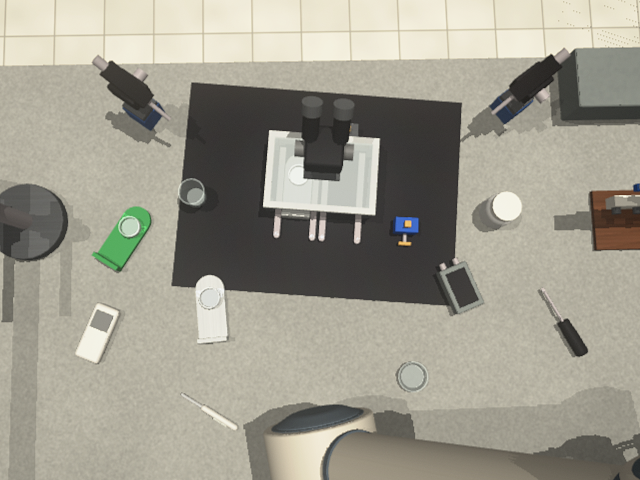

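View pics/scene0.png

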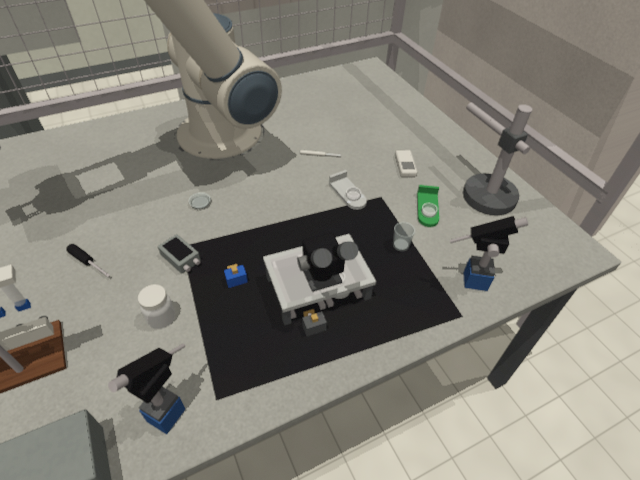

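The top view shows the loose carrier at about (211,309) with its nose up. The dock mouths are at about row 240, and the parked carrier is in the left lane (chamber at 298,175), so the right lane is free. The grey box is at (460,287) and the beaker at (192,193). Next I zoom in to measure.

```bash
cat > h.py <<'E'
from bench import ctrl
import cv2, numpy as np
def pix2w(n,uv,z):
    p=ctrl.camera_params(n); T=np.array(p["pose"])
    uv=np.atleast_2d(uv).astype(float)
    d=np.c_[(uv[:,0]-p["cx"])/p["fx"],-(uv[:,1]-p["cy"])/p["fy"],-np.ones(len(uv))]@T[:3,:3].T
    s=(z-T[2,3])/d[:,2]
    return T[:3,3]+d*s[:,None]
def w2pix(n,P):
    p=ctrl.camera_params(n); T=np.array(p["pose"])
    c=(np.atleast_2d(P)-T[:3,3])@T[:3,:3]
    return np.c_[p["cx"]+p["fx"]*c[:,0]/-c[:,2],p["cy"]-p["fy"]*c[:,1]/-c[:,2]]
E
python3 - <<'E'
import cv2
a=cv2.imread("pics/top0.png")
x,y,w,h,s=180,120,210,230,1
cv2.imwrite("pics/c1.png",cv2.resize(a[200:350,185:385],None,fx=4,fy=4,interpolation=cv2.INTER_CUBIC))
cv2.imwrite("pics/c2.png",cv2.resize(a[120:250,255:390],None,fx=4.5,fy=4.5,interpolation=cv2.INTER_CUBIC))
E
```

```text
(no output)
```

View pics/c1.png

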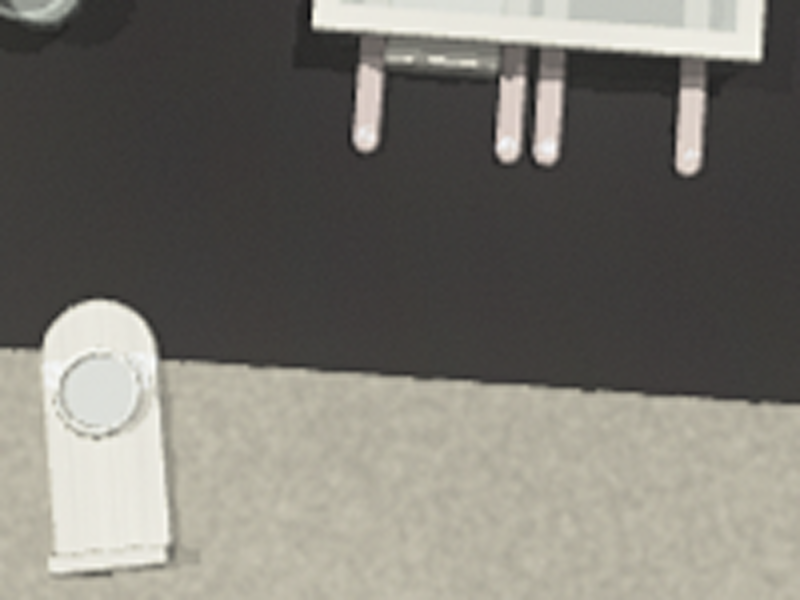

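View pics/c2.png

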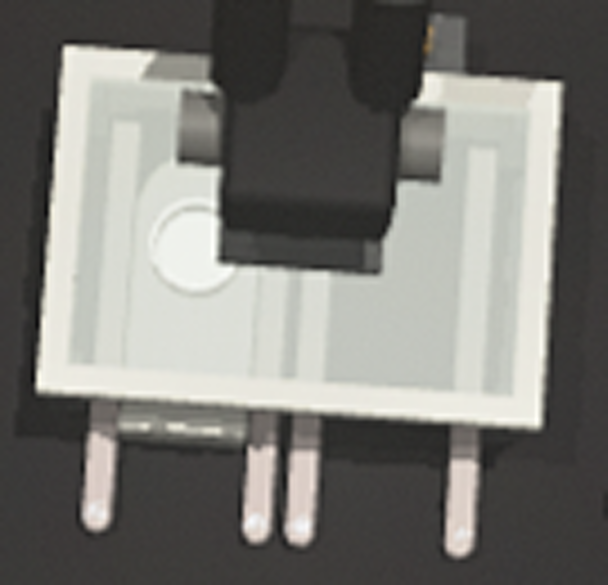

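Run:
```python
from h import *
c1=lambda *p:np.array(p)/4+np.array([185,200])-0.375
c2=lambda *p:np.array(p)/4.5+np.array([255,120])-0.39
tips=pix2w("top",c1((366,151),(508,162),(546,165),(688,174)),0.009)
print("tips",tips.round(4), np.linalg.norm(np.diff(tips,axis=0),axis=1))
ya=tips[0]-tips[3]; print("yaw tips",np.degrees(np.arctan2(-ya[0],ya[1])))
for a,b in(((97,500),(125,125)),((460,530),(482,150)),((258,520),(272,280)),((302,520),(315,280))):
    q=pix2w("top",c2(a,b),0.012); d=q[1]-q[0]; print("rail yaw",np.degrees(np.arctan2(d[1],d[0])),np.linalg.norm(d))
e=pix2w("top",c1((43,370),(55,545),(159,370),(168,545),(99,298)),0.012)
print("carr",e.round(4),"w",np.linalg.norm(e[0]-e[2]),np.linalg.norm(e[1]-e[3]))
m1=(e[0]+e[2])/2;m2=(e[1]+e[3])/2;d=(m1-m2);d/=np.linalg.norm(d)
print("yaw",np.degrees(np.arctan2(d[1],d[0])), "origin from nose",e[4]-.065*d)
ch=pix2w("top",c1((98,394)),0.028)[0]; print("chamber top",ch,"origin",ch-.02*d)
w=pix2w("top",c1((50,574),(170,566)),0.034); print("tailtop",w,"orig",w.mean(0)+.065*d)
print("parked",pix2w("top",c2((197,248)),0.028), "box",pix2w("top",[(460,287)],.034),"beaker",pix2w("top",[(192,200)],.03))
print("bridge edge",pix2w("top",c2((36,392),(545,427)),0.072))
```

```text
tips [[ 0.5781  0.1115  0.009 ]
 [ 0.571   0.0409  0.009 ]
 [ 0.569   0.022   0.009 ]
 [ 0.5629 -0.0488  0.009 ]] [0.07096594 0.01900895 0.07102446]
yaw tips -5.416748428533998
rail yaw -5.2732827852205535 0.17045799402170045
rail yaw -5.19267704916439 0.17277577752700088
rail yaw -4.735424772324651 0.10834563428977982
rail yaw -4.603966661251128 0.10836566205355566
carr [[0.473  0.2717 0.012 ]
 [0.3879 0.2661 0.012 ]
 [0.4716 0.2149 0.012 ]
 [0.3865 0.2113 0.012 ]
 [0.5077 0.2441 0.012 ]] w 0.056768915305126455 0.0548691105423902
yaw 3.083502545608686 origin from nose [0.44282998 0.24057479 0.012     ]
chamber top [0.46014782 0.24251471 0.028     ] origin [0.44017678 0.24143889 0.028     ]
tailtop [[0.37488202 0.26498391 0.034     ]
 [0.37717039 0.20781643 0.034     ]] orig [0.4409321 0.2398966 0.034    ]
parked [[0.70014426 0.06433578 0.028     ]] box [[ 0.46955159 -0.24511106  0.034     ]] beaker [[0.65328961 0.27467499 0.03      ]]
bridge edge [[ 0.62952828  0.1337696   0.072     ]
 [ 0.60985544 -0.08120645  0.072     ]]
```

The rail spacings come out at 71/19/71 mm, as they should. The bridge edge at 49.7 mm and the parked carrier's y at 44 mm also fit. Next: grasp, lift and carry to the right mouth.

```bash
cat >> h.py <<'E'
DY=np.radians(-5.25); DO=np.array([0.5698,0.0317])
def dock(x,y,z): c,s=np.cos(DY),np.sin(DY); return np.array([DO[0]+c*x-s*y,DO[1]+s*x+c*y,z])
def todock(p): c,s=np.cos(DY),np.sin(DY); d=np.array(p[:2])-DO; return np.array([c*d[0]+s*d[1],-s*d[0]+c*d[1],p[2]])
def tool(yaw,lean=0):
    f=np.array([np.cos(yaw),np.sin(yaw),0]);u=np.array([0,0,1.]);l=np.radians(lean)
    y=np.sin(l)*f-np.cos(l)*u; x=np.array([np.sin(yaw),-np.cos(yaw),0]); return np.c_[x,y,np.cross(x,y)]
E
python3 - <<'E'
from h import *
yaw=np.radians(3.1); d=np.array([np.cos(yaw),np.sin(yaw)])
o=np.array([.4413,.2407]); g=o-.025*d
R=tool(yaw); D=tool(DY)
print(R)
ctrl.goto([*g,.15],R)
ctrl.move_l([*g,.005],vel=.12,contact_N=15)
print(ctrl.current_tool_pos())
ctrl.command_gripper(0.0); print("w",ctrl.current_grip_width()*91)
ctrl.move_l([*g,.04],vel=.1)
print(ctrl.current_contact_force(),ctrl.current_t())
p=dock(-.085-.025,-.045,.04)
ctrl.move_l(p,vel=.12,ori=D)
ctrl.move_l([p[0],p[1],.007],vel=.06)
print(ctrl.current_tool_pos(),todock(ctrl.current_tool_pos()),ctrl.current_t(),ctrl.current_grip_width()*91)
a=ctrl.read_camera("top");b=ctrl.read_camera("scene")
cv2.imwrite("pics/t1.png",a);cv2.imwrite("pics/s1.png",b)
cv2.imwrite("pics/m1.png",np.vstack([cv2.resize(a[180:330,250:400],(400,400)),]) if 0 else np.hstack([cv2.resize(a[170:320,250:400],(400,400),interpolation=cv2.INTER_CUBIC),cv2.resize(b[180:330,230:380],(400,400),interpolation=cv2.INTER_CUBIC)]))
E
```

```text
[[ 0.05407881  0.          0.99853667]
 [-0.99853667  0.          0.05407881]
 [ 0.         -1.          0.        ]]
[0.41664178 0.23947559 0.00548604]
w 55.76668676459382
[ 0.21731178 -0.03136119 -4.0412195 ] 5.6917
[ 0.45608511 -0.00304706  0.00690548] [-0.11005844 -0.04500639  0.00690548] 8.5917 55.611098998257134
```

View pics/m1.png

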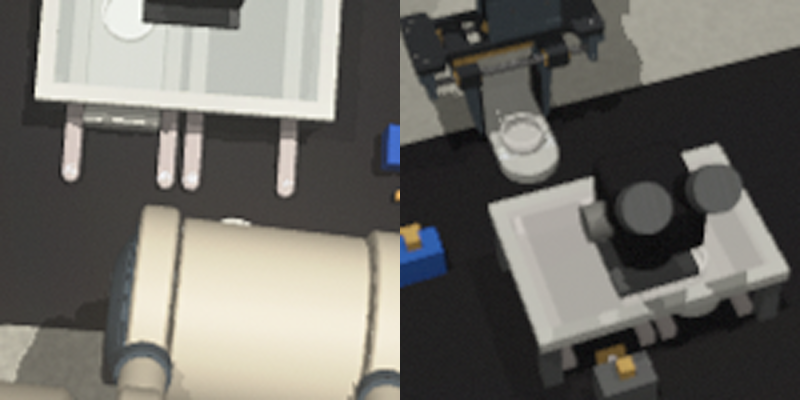

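The carrier is held (55.7 mm, about 4 N). Its nose tip just shows at crop (236,218), between the right-lane rail tips (190,187) and (286,193). I'll check that numerically and then insert with a contact guard.

Run:
```python
from h import *
c=lambda *p:np.array(p)/(400/150)+np.array([250,170])-0.3
print("nose dock",[todock(q).round(4) for q in pix2w("top",c((236,217)),.013)])
print("tips",[todock(q).round(4) for q in pix2w("top",c((190,187),(286,193)),.009)])
print(w2pix("scene",[dock(-.02,-.045,.013)]), "img", np.array([530,182])*0+[230+130*150/400,180+182*150/400])
f0=ctrl.current_contact_force()
hit=ctrl.move_l(dock(-.035-.025,-.045,.0065),vel=.05,contact_N=12)
print(hit,todock(ctrl.current_tool_pos()),np.round(ctrl.current_contact_force()-f0,2))
if not hit:
    hit=ctrl.move_l(dock(-.012-.025,-.045,.0060),vel=.04,contact_N=12)
    print(hit,todock(ctrl.current_tool_pos()),np.round(ctrl.current_contact_force()-f0,2))
b=ctrl.read_camera("scene");a=ctrl.read_camera("top")
cv2.imwrite("pics/m2.png",np.hstack([cv2.resize(a[150:300,250:400],(400,400),interpolation=cv2.INTER_CUBIC),cv2.resize(b[180:330,230:380],(400,400),interpolation=cv2.INTER_CUBIC)]))
print(ctrl.current_t())
```

```text
nose dock [array([-0.0184, -0.0448,  0.013 ])]
tips [array([ 0.0022, -0.0093,  0.009 ]), array([ 0.0026, -0.0813,  0.009 ])]
[[280.70562785 244.36797966]] img [278.75 248.25]
False [-0.06043578 -0.0449643   0.00646634] [-1.2   0.46  0.1 ]
False [-0.03726854 -0.04497811  0.00590384] [ 1.12  0.26 -0.15]
10.6667
```

View pics/m2.png

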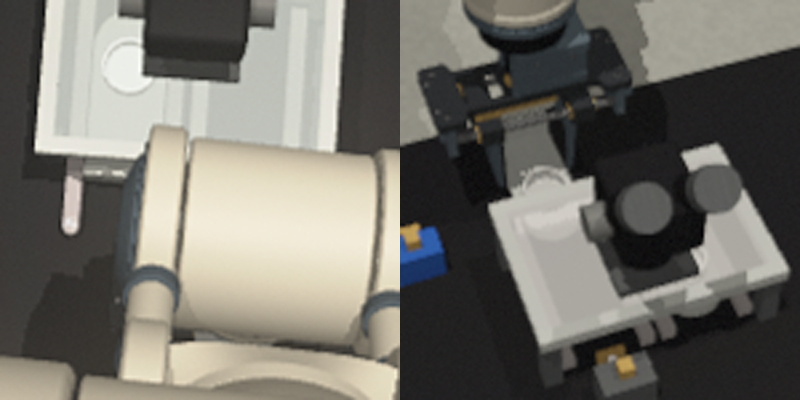

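The nose is inside the lane and no jam force shows. Now I release, back off, and push with shut fingers leaning 40°.

Run:
```python
from h import *
p=ctrl.current_tool_pos()
ctrl.move_l([p[0],p[1],.0050],vel=.03)
ctrl.command_gripper(0.76); 
ctrl.move_l([p[0],p[1],.085],vel=.15)
L=tool(DY,40)
q=dock(-.13,-.045,.085); print(ctrl.ik(q,L))
ctrl.command_gripper(0.0)
ctrl.move_l(q,vel=.15,ori=L)
ctrl.move_l(dock(-.13,-.045,.014),vel=.12,contact_N=15)
print(todock(ctrl.current_tool_pos()),ctrl.current_t())
f0=np.array(ctrl.current_contact_force()); ux=np.array([np.cos(DY),np.sin(DY),0])
hit=ctrl.move_l(dock(-.098,-.045,.014),vel=.05,contact_N=14)
for x in np.arange(-.094,.0311,.006):
    hit=ctrl.move_l(dock(x,-.045,.014),vel=.06,contact_N=14)
    f=np.array(ctrl.current_contact_force())-f0
    print(hit,todock(ctrl.current_tool_pos()).round(4),"F",round(-f@ux,2),round(f[2],2))
    if hit: break
print(ctrl.current_t())
b=ctrl.read_camera("scene");a=ctrl.read_camera("top")
cv2.imwrite("pics/t3.png",a);cv2.imwrite("pics/s3.png",b)
cv2.imwrite("pics/m3.png",np.hstack([cv2.resize(a[120:270,250:400],(400,400),interpolation=cv2.INTER_CUBIC),cv2.resize(b[210:360,230:380],(400,400),interpolation=cv2.INTER_CUBIC)]))
```

```text
[-11.07591766  39.80872704 149.61799185 175.06922228  49.3856882
 -91.25494089]Traceback (most recent call last):
  File "<stdin>", line 9, in <module>
bench.MotionError: the arm cannot follow that straight line within its joint ranges
```

Run:
```python
from h import *
print(ctrl.current_q(),todock(ctrl.current_tool_pos()),ctrl.current_grip_width())
F=np.diag([-1,1,-1.])
for lean in(0,20,40):
  for nm,M in(("n",np.eye(3)),("f",F)):
    for x in(-.13,-.11,-.09,0,.04):
      for z in (.014,.1):
        r=ctrl.ik(dock(x,-.045,z),tool(DY,lean)@M); print(lean,nm,x,z,None if r is None else np.round(r,0))
```

```text
[-7.52487167e+00  3.03333993e+01  9.87893883e+01 -9.57955406e-04
  5.08725403e+01  8.77272868e+01] [-0.03730355 -0.04500538  0.08502016] 0.005636484547611953
0 n -0.13 0.014 [ -8.  33. 115.  -0.  32.  87.]
0 n -0.13 0.1 [ -8.  23. 111.  -0.  46.  87.]
0 n -0.11 0.014 [ -8.  34. 112.  -0.  34.  87.]
0 n -0.11 0.1 [ -8.  25. 108.  -0.  48.  87.]
0 n -0.09 0.014 [ -8.  35. 109.  -0.  36.  87.]
0 n -0.09 0.1 [ -8.  26. 105.  -0.  49.  87.]
0 n 0 0.014 [-7. 39. 96. -0. 45. 88.]
0 n 0 0.1 [-7. 31. 93. -0. 56. 88.]
0 n 0.04 0.014 [-7. 41. 90. -0. 49. 88.]
0 n 0.04 0.1 [-7. 34. 87. -0. 59. 88.]
0 f -0.13 0.014 [ -8.  33. 115.  -0.  32. -93.]
0 f -0.13 0.1 [ -8.  23. 111.  -0.  46. -93.]
0 f -0.11 0.014 [ -8.  34. 112.  -0.  34. -93.]
0 f -0.11 0.1 [ -8.  25. 108.  -0.  48. -93.]
0 f -0.09 0.014 [ -8.  35. 109.  -0.  36. -93.]
0 f -0.09 0.1 [ -8.  26. 105.  -0.  49. -93.]
0 f 0 0.014 [ -7.  39.  96.  -0.  45. -92.]
0 f 0 0.1 [ -7.  31.  93.  -0.  56. -92.]
0 f 0.04 0.014 [ -7.  41.  90.  -0.  49. -92.]
0 f 0.04 0.1 [ -7.  34.  87.  -0.  59. -92.]
20 n -0.13 0.014 [ -9.  35. 132. 170.   7. -83
[... 971 characters left out ...]
0.  54. 145. 176.  59. -92.]
40 n -0.09 0.1 [-10.  31. 141. 174.  32. -89.]
40 n 0 0.014 [ -9.  45. 131. 176.  36. -90.]
40 n 0 0.1 [ -9.  30. 128. 173.  18. -86.]
40 n 0.04 0.014 [ -8.  44. 125. 176.  29. -89.]
40 n 0.04 0.1 [ -8.  31. 122. 171.  14. -84.]
40 f -0.13 0.014 None
40 f -0.13 0.1 [-11.  34. 148. 174.  42.  90.]
40 f -0.11 0.014 [-11.  59. 150. 176.  69.  87.]
40 f -0.11 0.1 [-11.  32. 144. 174.  37.  90.]
40 f -0.09 0.014 [-10.  54. 145. 176.  59.  88.]
40 f -0.09 0.1 [-10.  31. 141. 174.  32.  91.]
40 f 0 0.014 [ -9.  45. 131. 176.  36.  90.]
40 f 0 0.1 [ -9.  30. 128. 173.  18.  94.]
40 f 0.04 0.014 [ -8.  44. 125. 176.  29.  91.]
40 f 0.04 0.1 [ -8.  31. 122. 171.  14.  96.]
```

```bash
cat > push.py <<'E'
from h import *
L=tool(DY,40)
p=ctrl.current_tool_pos(); ctrl.move_l([p[0],p[1],.16],vel=.2)
ctrl.goto(dock(-.10,-.045,.16),tool(DY,22)); print(np.round(ctrl.current_q(),0),ctrl.current_t())
ctrl.goto(dock(-.103,-.045,.10),L); print(np.round(ctrl.current_q(),0),ctrl.current_t())
print(ctrl.move_l(dock(-.103,-.045,.014),vel=.1,contact_N=15))
print(todock(ctrl.current_tool_pos()),ctrl.current_t())
f0=np.array(ctrl.current_contact_force()); ux=np.array([np.cos(DY),np.sin(DY),0])
for x in np.arange(-.098,.0311,.0107):
    hit=ctrl.move_l(dock(x,-.045,.014),vel=.05,contact_N=14)
    f=np.array(ctrl.current_contact_force())-f0
    print(hit,todock(ctrl.current_tool_pos()).round(4),"F",round(-f@ux,2),round(f[2],2))
    if hit: break
print(ctrl.current_t(),f0)
b=ctrl.read_camera("scene");a=ctrl.read_camera("top")
cv2.imwrite("pics/t3.png",a);cv2.imwrite("pics/s3.png",b)
cv2.imwrite("pics/m3.png",np.hstack([cv2.resize(a[120:270,250:400],(400,400),interpolation=cv2.INTER_CUBIC),cv2.resize(b[210:360,230:380],(400,400),interpolation=cv2.INTER_CUBIC)]))
E
python3 push.py
```

```text
[ -9.  13. 121.   3.  24.  84.] 14.325
[-10.  32. 143. 174.  35. -89.] 16.9833
False
[-0.10297555 -0.04497227  0.01441079] 17.9917
False [-0.0974 -0.045   0.0151] F 1.37 0.61
False [-0.0872 -0.045   0.0145] F 1.63 -0.36
False [-0.0767 -0.045   0.0141] F 1.35 0.12
False [-0.0659 -0.045   0.0141] F 1.26 1.22
False [-0.0552 -0.045   0.0141] F 0.08 -0.08
False [-0.0444 -0.045   0.0141] F 0.94 -0.04
False [-0.0336 -0.045   0.0142] F 1.06 1.56
False [-0.0229 -0.045   0.0142] F 0.8 1.0
False [-0.0122 -0.045   0.0142] F -0.11 -0.88
False [-0.0014 -0.045   0.0141] F 0.84 0.75
False [ 0.0092 -0.045   0.0141] F -0.41 -0.02
False [ 0.02   -0.045   0.0141] F 1.29 0.83
False [ 0.0307 -0.045   0.0141] F 0.65 0.75
22.6417 [ 0.8638098  -0.31379883 -0.17320767]
```

View pics/m3.png

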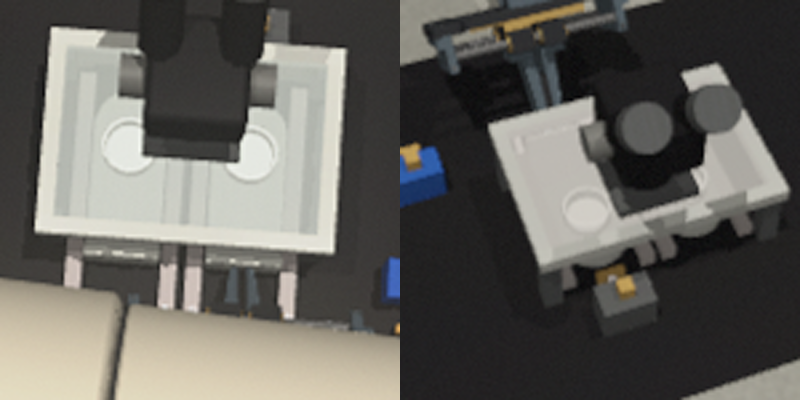

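The carrier is in the right lane with its chamber at crop (250,153), level with the parked one at (129,147). I'll compute its x and then push in small steps while logging the force.

```bash
cat > fine.py <<'E'
from h import *
c=lambda *p:np.array(p)/(400/150)+np.array([250,120])-0.3
print("chambers",[todock(q).round(4) for q in pix2w("top",c((129,147),(250,153)),.028)])
ux=np.array([np.cos(DY),np.sin(DY),0]); f0=np.array([.86,-.31,-.17])
x=todock(ctrl.current_tool_pos())[0]; n=0; x0=None
while x<.055:
    x+=.001
    ctrl.move_l(dock(x,-.045,.014),vel=.008)
    F=[]
    for _ in range(4): F.append(-(np.array(ctrl.current_contact_force())-f0)@ux); ctrl.sleep(.01)
    F=np.median(F); print(round(x,4),todock(ctrl.current_tool_pos())[0].round(4),round(F,2))
    if F>4.5:
        n+=1
        if n==1: x0=x-.001
        if n==2: break
    else: n=0
print("first",x0,ctrl.current_t())
a=ctrl.read_camera("top"); cv2.imwrite("pics/t4.png",a); cv2.imwrite("pics/s4.png",ctrl.read_camera("scene"))
E
python3 fine.py
```

```text
chambers [array([0.1266, 0.045 , 0.028 ]), array([ 0.1284, -0.0453,  0.028 ])]
0.0313 0.0313 1.3
0.0323 0.0321 3.58
0.0333 0.0334 3.05
0.0343 0.0344 3.01
0.0353 0.0354 2.26
0.0363 0.0364 2.47
0.0373 0.0374 2.12
0.0383 0.0384 2.07
0.0393 0.0394 2.47
0.0403 0.0404 2.85
0.0413 0.0414 2.57
0.0423 0.0424 2.53
0.0433 0.0434 2.25
0.0443 0.044 5.44
0.0453 0.0445 9.13
first 0.04332884994851789 27.3583
```

The force rises at TCP x ≈ 0.0437, so that is the plunger; the carrier origin is at about 0.122 and the nose at 0.187, which is in the stated range. I'll go on to about 5 mm past contact by the measured TCP.

```bash
cat > fin.py <<'E'
from h import *
ux=np.array([np.cos(DY),np.sin(DY),0]); f0=np.array([.86,-.31,-.17])
x=.0453
while x<.053:
    x+=.0007
    ctrl.move_l(dock(x,-.045,.014),vel=.008)
    F=np.median([-(np.array(ctrl.current_contact_force())-f0)@ux for _ in range(3)])
    a=todock(ctrl.current_tool_pos())[0]; print(round(x,4),a.round(4),round(F,2))
    if a>.0488 or F>25: break
ctrl.sleep(.3); print(todock(ctrl.current_tool_pos())[0].round(4),ctrl.current_t())
a=ctrl.read_camera("top"); b=ctrl.read_camera("scene")
cv2.imwrite("pics/t5.png",a);cv2.imwrite("pics/s5.png",b);s4=cv2.imread("pics/s4.png")
z=lambda i:cv2.resize(i[295:345,275:355],(400,250),interpolation=cv2.INTER_CUBIC)
cv2.imwrite("pics/m5.png",np.vstack([np.hstack([z(cv2.imread("pics/s3.png")),z(b)]),np.hstack([cv2.resize(a[160:220,320:380],(400,300),interpolation=cv2.INTER_CUBIC) ,cv2.resize(a[120:232,255:405],(400,300),interpolation=cv2.INTER_CUBIC)])]))
E
python3 fin.py
```

```text
0.046 0.0449 11.16
0.0467 0.0456 11.42
0.0474 0.0463 12.4
0.0481 0.0469 11.7
0.0488 0.0477 11.97
0.0495 0.0484 11.02
0.0502 0.049 11.62
0.049 29.5083
```

View pics/m5.png

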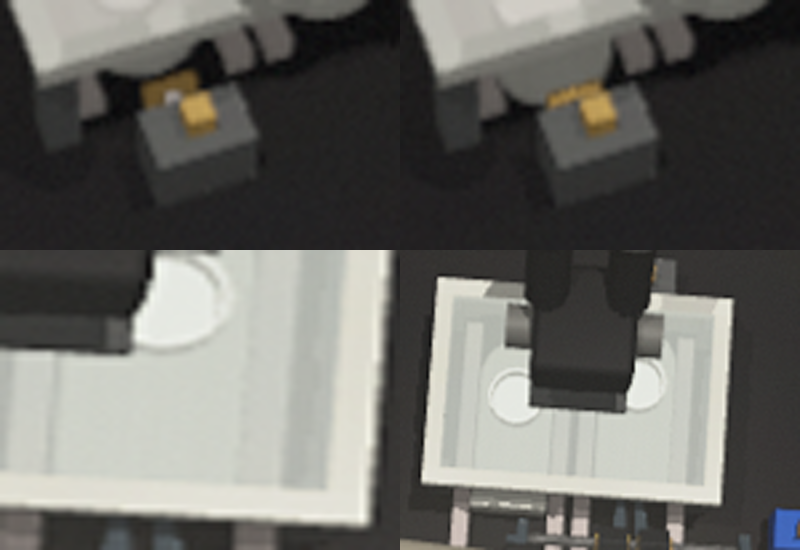

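The force held at about 11.5 N while the pad moved in 4–5 mm. The nose is against the brass pad, which now sits close to its block. Next I back off and check.

Run:
```python
from h import *
ctrl.move_l(dock(.03,-.045,.014),vel=.04)
ctrl.move_l(dock(-.07,-.045,.016),vel=.12)
ctrl.move_l(dock(-.09,-.045,.13),vel=.15)
ctrl.sleep(.3)
a=ctrl.read_camera("top"); b=ctrl.read_camera("scene")
print(ctrl.current_t(),ctrl.current_contact_force())
z=lambda i:cv2.resize(i[295:345,275:355],(400,250),interpolation=cv2.INTER_CUBIC)
s5=cv2.imread("pics/s5.png")
cv2.imwrite("pics/m6.png",np.vstack([np.hstack([z(s5),z(b)]),np.hstack([cv2.resize(a[120:270,250:400],(400,350),interpolation=cv2.INTER_CUBIC),cv2.resize(a[150:330,150:500],(400,350))])]))
```

```text
32.575 [ 0.78766911 -0.47024948  0.70139069]
```

View pics/m6.png

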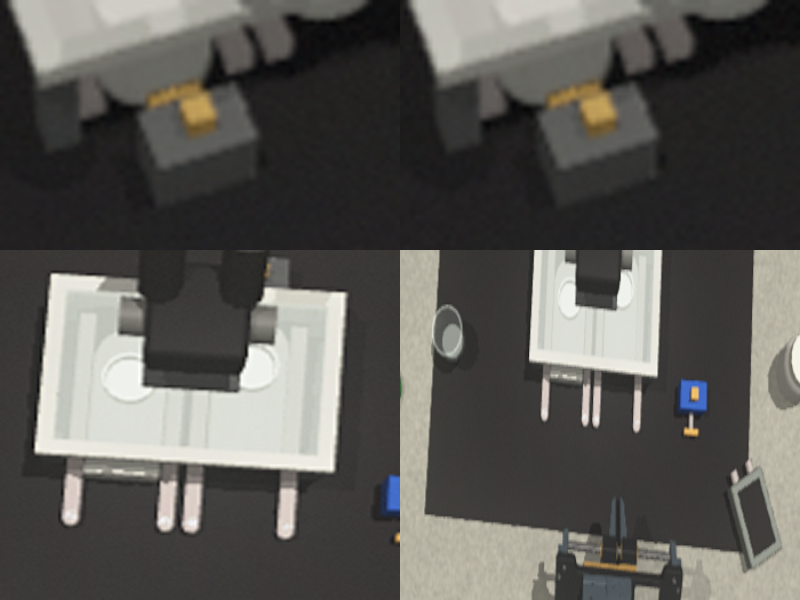

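The carrier and the brass pad look the same before and after backing off (upper crops). The gripper is clear, and the parked carrier, box and beaker look to be where they were.

```bash
python3 -c "
from bench import ctrl
ctrl.sign_off(); print(ctrl.current_t())"
```

```text
the job is handed in; nothing more can be done
the job is handed in; nothing more can be done
```

The loose carrier is in the free (right) guideway, nose first under the bridge, with the plunger pushed in by about 4–5 mm. I handed the job in shortly after 32.6 s on the robot's clock; no verdict is reported.

**What I did:** I gripped the carrier across its width behind the chamber, carried it level to the right mouth and slid the nose in. Then I let go and pushed on the tail wall with shut fingers leaning 40°. The force rose from about 2.5 N to about 11.5 N when the nose met the plunger, and I stopped about 5 mm past that rise.

**Last checks:**
- **Carrier position:** its origin is about 127 mm past the mouth. I worked this out from the camera reading before the final push plus the measured TCP travel.
- **After release:** the carrier and the brass pad look the same before and after the fingers backed off, and the robot touches nothing.
- **Bystanders:** the parked carrier, grey box and beaker look unmoved; I judged this by eye and did not measure it again.

**What failed or disagreed:**
- The first move to the leaning pose was refused because of the joint ranges, and nothing moved. I reached the pose by turning the wrist over at a safe height.
- The parked carrier's nose measured about 171 mm past the mouth, against 173–191 mm stated, which is within calibration error.
- The plunger depth comes from force and TCP travel only. I could not measure it directly.

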